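Load the bar and hold the sprung length pointer at the mark

ROBOT

A 7-joint arm with a two-finger parallel gripper is mounted at the origin on the work surface. World frame = base frame: x ahead of the robot, y to its left, z up, the work surface at z = 0. Lengths are in m, angles in rad, forces in N, time in s.
With the tool pointing down it reaches from about 0.4 to 0.85 m from the base axis. Payload 10.4 kg.
Tool frame: the origin (TCP) lies on the centre line of the jaws, within the pads' length; the fingertips stand 11 mm ahead of it and the grasp point (between the pads) lies 8 mm behind it (tip_reach is the distance from the TCP to the fingertips, in m); z points along the fingers, y is the line along which they close (so a half turn about z gives the same grasp; the last joint's range is limited). The gripper opens to 85 mm and grips with 20 to 120 N. Pads are 22 mm wide; open, the fingers measure 114 mm over their backs; the gripper's body (76 mm by 85 mm) begins 54 mm behind the grasp point. The pads swing forward as they close: fully open they stand 13 mm farther back than shut.
Start: joints at [1.183, 0.332, -0.065, 1.46, 0.022, 1.35, -0.088], TCP at [0.223, -0.584, 0.242] pointing down, gripper open.
Joint ranges: [-2.6, 2.6], [-0.5, 2.12], [-1.47, 1.34], [0.16, 2.42], [-1.27, 4.41], [0.06, 2.06], [-2.6, 2.6]. Speed limits (rad/s): [2.22, 2.22, 2.79, 2.79, 3.14, 3.14, 3.14].

INTERFACE

Orientations are given as a unit quaternion [x, y, z, w].
In Python, from workcell import get_obs, camera, hand_in, tip_reach gives the robot as it stands. The module is installed in compiled form; this text tells all that it offers.
- The arm moves only by the tool move_arm, never from a script. Its argument "plan" is a list of rows, each an object with "delta_pos": the shift along the tool's x, y, z in m, a list of three; "turn": the turn, a rotation vector about the tool's x, y, z in rad, a list of three; "fingers": the closure, from 0 (fully open) to 1 (shut). A call has 1 to 12 rows; each row is the pose to reach, as a shift and turn from the pose commanded when the call began, along the tool's axes at that moment; what a row does not reach only later rows make up. A row lasts 1/8 s, in which the tool goes at most 62.5 mm and 10.7 degrees, less where a joint would pass 70% of its speed; a pose out of reach is approached as far as the arm can. A call with a gripper value outside its range is refused whole. The fingers move at their own pace and stop on an object; "force" is the grip in N (left out, the last holds). Time passes only in rows, so rows that repeat a pose let the fingers close. It gives the time, the measured TCP pose, the force, the opening and the grip force at its end, in the units of the state.
- get_obs(): the state, without advancing time (a new reading comes with each control period).
- camera(name): name is "scene" or "top" or "wrist"; returns a dict with "color" (420x560x3 uint8, red, green, blue), "range_z" (420x560 float32, m along the optical axis (not along the pixel's ray), 0 where there is no reading), "fx", "fy", "cx", "cy" (pixels), "R" (3x3) and "t" (3): a world point X has camera coordinates R X + t; the wrist camera has in their place "tool_from_camera" (4x4, takes a point from camera to tool coordinates, whose origin is the TCP and whose axes are the flange's). Camera axes: x right, y down, z forward; pixel columns grow to the right and rows downward; lengths in m; the calibration is good to about 2 mm. A picture is of the moment at which its call begins: read the wrist's pose just before it.
- hand_in(): hands the job in; it is judged then, once.
The state is a dict: "clock": time; "joint_pos": joint angles; "joint_velocities": joint speeds; "tau": joint torques, N m; "position": TCP position; "ee_rot": TCP orientation; "ft_force": force on the tool from outside, world axes, zero at the start; "torque": the same for the moment, N m; "grip_width": opening from 0.0 (shut) to 1.0 (fully open); "grasp_force": force on a finger pad.
Only numpy, scipy, OpenCV 4.12 (cv2) and the standard library are available. Lean on these libraries where they do the work, as an engineer would, in place of code of your own. Each camera call takes 0.05 s, during which the arm holds its last target. There are 200 camera calls.

TASK

Lay the brass bar flat in both notched rests of the green length gauge, about centred on them, and let go of it. Then pinch the gauge's sprung rod by its wooden knob, pull it out until its pointer lines up with the red marker on the rule, and finish while still holding it there against the spring. Leave the red marker and the other things on the bench where they are.

Things in the scene. Friction and masses are not known exactly. Their poses are not given: they have to be found in the camera images.
- brass_bar: flat brass (yellow metal) bar to be loaded: 22 mm (x) x 120 mm (y) x 14 mm high, 0.25 to 0.37 kg, lying loose on the bench at the robot's left; origin at the centre of its underside, length along its y axis
- gauge: length gauge bolted to the bench: green base plate 12 mm thick (own x -110 to 75, y -220 to 170 mm) with a fixed aluminium tube along y (x 0, axis 65 mm up, radius 14, y -210 to -60), a sprung rod coming out of its +y end, two bar rests on the -x (robot) side, and a steel rule on the +x side (x 38 to 58, top 70 mm up). Origin at bench level under the rod's axis; +y is the way the rod pulls out
- rests (a point): midpoint between the two notched steel rests, at the notch floors' height, 45 mm above the bench (x -85, y 35 mm of the gauge; axes as the gauge's). The rests are 10 mm thick, centred 35 mm either side of it in y: 60 mm is free between them for the fingers. Notches are 30 mm wide in x, open along y, with lips 6 mm high. The bar lies along y across both, its middle over this point
- rod: sprung steel rod with an upright round wooden knob on its outer end, 16 mm diameter, to be pinched from above; origin on the rod's axis under the knob, 65 mm above the bench; the knob's top is 57 mm higher. Axes as the gauge's; slides along +y, 0 to 120 mm (end stop). An inner spring draws it back: about 2.5 N when in, 0.5 N more per 10 mm. Fully in, it is 75 mm beyond the tube's end
- knob_grip (a point): point on the knob's axis at which to grip it, 107 mm above the bench
- pointer (a point): black tip of the brass cross arm on the rod, 60 mm behind the knob (towards the tube); it points to +x at the rule, 82 mm above the bench. The arm's other end passes 11 mm above a bar in the rests; with the rod in it is 80 mm in y from the middle of the bar's place
- mark (a point): red marker clipped on the rule: a fin 3 mm thick in y, its top 82 mm above the bench; this point is the fin's top corner nearest the rod. It is set 55 to 105 mm in the gauge's +y beyond the pointer's starting place; axes as the gauge's. The pointer is at the mark when both have the same y in the gauge's frame. A stiff sliding clip, not to be shifted
- steel_bar: dark grey steel bar, the same size as the brass one, 22 x 120 x 14 mm; origin at the centre of its underside, length along its y axis; not wanted
- screwdriver: screwdriver with a green handle lying on the bench near the robot, about 200 mm long; origin on its underside near the middle
- hammer: hammer lying on the robot's right, about 260 mm long; origin on its underside near the middle
- mug: aluminium cup, 76 mm wide, 85 mm tall, at the back; origin at the centre of its underside
- oil_can: yellow can, 60 mm wide, 130 mm tall, at the right; origin at the centre of its underside
- wood_block: wooden block 100 x 70 x 35 mm, at the left; origin at the centre of its underside
Things that resemble listed ones, but are neither listed nor needed, are in the scene too. There is more than one size of the brass_bar; the job needs the middle-sized.

How it is judged:
On the way, in this order (a step that is already met when the one before it is completed fails the run):
1. the brass bar lies flat in both rests and is let go (z of brass_bar in the frame of rests between -0.003 and 0.003 m and y of brass_bar in the frame of rests between -0.018 and 0.018 m and x of brass_bar in the frame of rests between -0.008 and 0.008 m and angle between the y axis of brass_bar and the y axis of gauge, either way round below 0.15 rad and angle between the z axis of brass_bar and the z axis of gauge, either way round below 0.08 rad and linear speed of brass_bar below 0.02 m/s and contact force between the fingers and brass_bar below 0.3 N), for 0.2 s.
2. the rod is held by its knob with the pointer at the red mark (y of pointer in the frame of mark between -0.004 and 0.004 m and linear speed of rod below 0.01 m/s and contact force between the fingers and rod above 3 N and distance between the grasp point and knob_grip below 0.035 m and contact force between brass_bar and rod below 0.3 N), for 0.3 s.
At the end, for the whole second after the job is handed in: Brass bar still and untouched, flat in both notches (3 mm in height, 8 mm across, 18 mm along, 0.15 rad in direction, 0.08 rad level); fingers grip the knob (over 3 N) and hold the rod still with the pointer within 4 mm of the red mark along the rule; bench things within 30 mm of their places (all of step 1 and all of step 2); the arm keeps its last pose, push and grip.
It fails at once if the red marker is shifted more than 4 mm (distance of mark from where it was at the start of the episode above 0.004 m).
It fails at once if another thing on the bench is moved more than 30 mm (distance of any of steel_bar, screwdriver, hammer, mug, oil_can, wood_block from where it was at the start of the episode above 0.03 m).
It also fails if it takes over 48 s, if anything falls off the work surface, if the arm or the gripper's body presses on something with over 40 N, if the wrist force passes 120 N, or if a joint passes its speed limit or range.

## Working session

There is one attempt and no reset: what is moved stays moved. The work goes in short steps, Python scripts to look and compute and a tool call to move; the robot and the scene stay as the last step left them, time stands still between calls to the robot, and variables do not carry over. Pictures are saved under pics/ and viewed, at most 10 in all, crops included, and the job is handed in when it is done.

Besides the shell and the picture viewer there is one more tool, called after ">>>" as name([rows], argument=value, ...), one row to a line, values as JSON. move_arm: Moves the arm, as the interface text tells. Its arguments: {"type":"object","properties":{"plan":{"type":"array","items":{"type":"object","properties":{"delta_pos":{"type":"array","items":{"type":"number"}},"turn":{"type":"array","items":{"type":"number"}},"fingers":{"type":"number"}}}},"force":{"type":"number"}},"required":["plan"]}

```bash
mkdir -p pics; cat > h.py <<'E'
import numpy as np, cv2
from workcell import get_obs, camera
from scipy.spatial.transform import Rotation as Ro
def save(n,img,s=1):
    cv2.imwrite('pics/'+n, cv2.resize(img[...,::-1],None,fx=s,fy=s,interpolation=cv2.INTER_CUBIC))
def pose(o=None):
    o=o or get_obs(); T=np.eye(4); T[:3,:3]=Ro.from_quat(o['ee_rot']).as_matrix(); T[:3,3]=o['position']; return T
def cloud(c,T=None):
    z=c['range_z']; v,u=np.mgrid[:z.shape[0],:z.shape[1]]
    P=np.stack([(u-c['cx'])/c['fx']*z,(v-c['cy'])/c['fy']*z,z],-1)
    if 'R' in c: W=(P-c['t'])@c['R']
    else:
        M=T@c['tool_from_camera']; W=P@M[:3,:3].T+M[:3,3]
    W[z==0]=np.nan
    return W
E
python3 - <<'E'
from h import *
np.set_printoptions(precision=4,suppress=True)
o=get_obs(); print(o)
for n in('top','scene'):
    c=camera(n); save(n+'.png',c['color'],1.4); np.savez(n+'.npz',**c)
    print(n,c['fx'],c['cx'],c['cy'],-c['R'].T@c['t'])
E
```

```text
{'clock': 0.0, 'joint_pos': array([ 1.1834,  0.3328, -0.0647,  1.461 ,  0.0216,  1.3499, -0.0885]), 'joint_velocities': array([ 0.0014, -0.0009, -0.0019,  0.0003,  0.0008,  0.0007, -0.0004]), 'tau': array([ -0.0014, -62.5455,   0.0481, -39.1609,   0.016 ,   0.0099,
        -0.    ]), 'position': array([ 0.2229, -0.5835,  0.2415]), 'ee_rot': array([ 0.9834,  0.1814, -0.0002, -0.0007]), 'ft_force': array([ 1.0879,  1.0148, -0.094 ]), 'torque': array([-0.026 , -0.0022, -0.0306]), 'grasp_force': 0.0, 'grip_width': 1.0005366393901527}
top 462.6595000843704 281.65127275751104 203.86545592807494 [ 0.2601 -0.0453  1.4686]
scene 388.35943443463503 279.75958096949626 211.84012067482504 [ 1.0613 -0.9545  0.8676]
```

View pics/top.png

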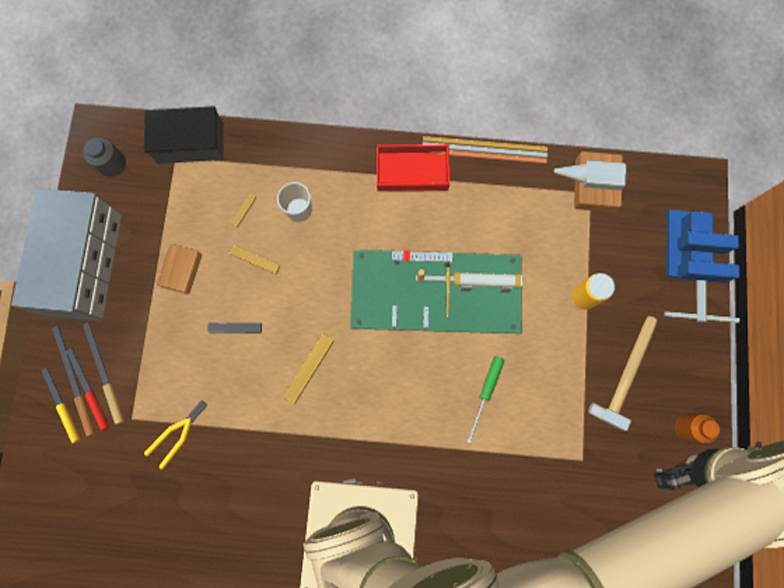

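View pics/scene.png

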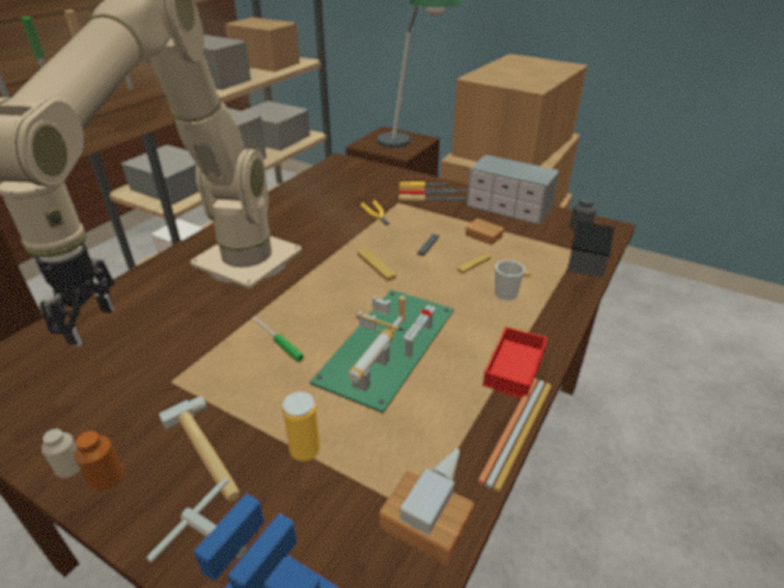

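Brass candidates in the top picture (1.4x pixels): small (244,210), middle (254,259), large (309,368). The middle one should be about 120 mm, and I'll check that by size. Dark grey (234,328) is the steel bar. The gauge's knob is at (421,274), the red marker at (407,256) and the rests at (394,316) and (426,316).

```bash
python3 - <<'E'
from h import *
np.set_printoptions(precision=4,suppress=True)
c=dict(np.load('top.npz')); W=cloud(c); hsv=cv2.cvtColor(c['color'],cv2.COLOR_RGB2HSV)
def rect(m,name):
    n,l,s,ce=cv2.connectedComponentsWithStats(m.astype(np.uint8))
    for i in range(1,n):
        if s[i,4]>60:
            p=W[l==i]; p=p[~np.isnan(p[:,0])]
            if len(p)<30: continue
            r=cv2.minAreaRect(p[:,:2].astype(np.float32)); print(name,ce[i]*1.4,'c',np.array(r[0]),'size',np.array(r[1]),r[2],'z',np.median(p[:,2]))
H,S,V=[hsv[...,i].astype(int) for i in range(3)]
print(hsv[int(259/1.4),int(254/1.4)],hsv[int(200/1.4),int(330/1.4)],hsv[int(262/1.4),int(407/1.4)])
rect((H>18)&(H<32)&(S>120)&(V>90),'brass')
rect((H>60)&(H<90)&(S>100),'green')
rect(((H<6)|(H>174))&(S>150),'red')
t=c['color']; 
a=cv2.resize(t[165:245,240:380],None,fx=5.6,fy=5.6,interpolation=cv2.INTER_CUBIC)
b=cv2.resize(t[130:200,155:210],None,fx=3.,fy=3.,interpolation=cv2.INTER_CUBIC)
save('gauge.png',a); print(a.shape)
# profile heights in gauge
for nm,(u,v) in dict(knob=(421,274),mark=(407,256),restL=(394,316),restR=(426,316),tube=(490,279),rule=(430,257),board=(254,225),bar=(254,259)).items():
    q=W[int(v/1.4)-1:int(v/1.4)+2,int(u/1.4)-1:int(u/1.4)+2].reshape(-1,3); print(nm,np.nanmedian(q,0))
E
```

```text
[ 20 146 206] [ 16 113 194] [ 65  67 130]
brass [484.7193 143.0456] c [ 0.9301 -0.2113] size [0.014 0.299] 0.14831532537937164 z 0.010581988699445235
brass [242.7797 209.6609] c [0.7119 0.3453] size [0.0183 0.0859] 65.5617446899414 z 0.008996507446814076
brass [253.8108 258.8541] c [0.5957 0.3068] size [0.1251 0.0233] 71.150390625 z 0.013089981443049431
brass [447.2113 291.3972] c [ 0.5432 -0.1426] size [0.1047 0.0058] 5.549898624420166 z 0.08411704366714998
brass [583.743  295.9704] c [ 0.566  -0.4618] size [0.0711 0.0433] 61.097347259521484 z 0.07078376284469182
brass [307.4274 368.1133] c [0.3558 0.1504] size [0.0317 0.1656] 63.888641357421875 z 0.018381706401566868
brass [ 67.5418 422.3859] c [0.1898 0.6644] size [0.0887 0.0275] 34.6868896484375 z 0.017049261976301543
brass [170.0321 440.2321] c [0.175  0.4321] size [0.0556 0.1224] 55.92698287963867 z 0.011754966680860507
green [425.4825 298.6117] c [ 0.5558 -0.1223] size [0.1798 0.3835] 2.97196888923645 z 0.011872907187009642
green [484.3976 263.5287] c [ 0.6317 -0.2295] size [0.0478 0.1639] 7.42825984954834 z 0.011937339585407495
green [491.7961 377.4468] c [ 0.3696 -0.259 ] size [0.0211 0.0953] 73.10025024414062 z 0.023884876326250637
red [411.8037 166.949 ] c [ 0.8467 -0.0456] size [0.1046 0.1739] 5.438880443572998 z 0.008000676989997154
red [ 95.8746 410.0767] c [0.2217 0.6061] size [0.0902 0.0267] 35.12752914428711 z 0.01846730612692834
(448, 784, 3)
knob [ 0.5693 -0.0793  0.1213]
mark [ 0.6198 -0.0462  0.0753]
restL [ 0.4866 -0.03    0.0452]
restR [ 0.4924 -0.1012  0.0471]
tube [ 0.5812 -0.234   0.0784]
rule [ 0.6229 -0.0992  0.0699]
board [0.6797 0.3187 0.0013]
bar [0.5929 0.3043 0.0148]
```

View pics/gauge.png

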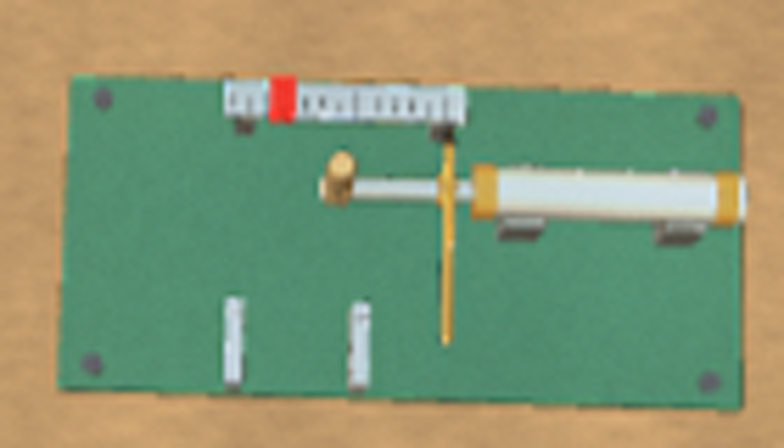

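Sizes at the top of each bar are 86x18, 125x23 and 166x32 mm. The middle one at (254,259) fits 120x22x14. In the crop, the red marker is at (283,100), the rests at (234,340) and (360,345), and the knob top at (341,165). I'll move over the gauge for a wrist look.

>>> move_arm([
  {"delta_pos":[0.457,-0.365,-0.08],"turn":[0,0,-1.2],"fingers":0},
  {"delta_pos":[0.457,-0.365,-0.08],"turn":[0,0,-1.2],"fingers":0},
  {"delta_pos":[0.457,-0.365,-0.08],"turn":[0,0,-1.2],"fingers":0},
  {"delta_pos":[0.457,-0.365,-0.08],"turn":[0,0,-1.2],"fingers":0},
  {"delta_pos":[0.457,-0.365,-0.08],"turn":[0,0,-1.2],"fingers":0},
  {"delta_pos":[0.457,-0.365,-0.08],"turn":[0,0,-1.2],"fingers":0},
  {"delta_pos":[0.457,-0.365,-0.08],"turn":[0,0,-1.2],"fingers":0},
  {"delta_pos":[0.457,-0.365,-0.08],"turn":[0,0,-1.2],"fingers":0},
  {"delta_pos":[0.457,-0.365,-0.08],"turn":[0,0,-1.2],"fingers":0},
  {"delta_pos":[0.457,-0.365,-0.08],"turn":[0,0,-1.2],"fingers":0},
  {"delta_pos":[0.457,-0.365,-0.08],"turn":[0,0,-1.2],"fingers":0},
  {"delta_pos":[0.457,-0.365,-0.08],"turn":[0,0,-1.2],"fingers":0},
])

```text
clock: 1.6
position: [0.5192, -0.081, 0.3219]
ee_rot: [0.71, 0.705, -0.0, -0.0]
ft_force: [-0.4, -0.7, -1.0]
grip_width: 1.0
grasp_force: 0.0
```

```bash
python3 - <<'E'
from h import *
np.set_printoptions(precision=4,suppress=True)
o=get_obs(); T=pose(o); c=camera('wrist'); np.savez('w1.npz',T=T,**c); save('w1.png',c['color'],1.4)
print(o['clock'],T,c['tool_from_camera'],c['fx'])
# top-camera plate corners on z=0.012
d=dict(np.load('top.npz')); px=np.array([[70,76],[740,95],[742,408],[60,389]])/5.6+[240,165]-0.4
C=-d['R'].T@d['t']
r=np.c_[(px[:,0]-d['cx'])/d['fx'],(px[:,1]-d['cy'])/d['fy'],np.ones(4)]@d['R']
P=(C+r*((0.012-C[2])/r[:,2])[:,None])[:,:2]
L=np.array([[75,170],[75,-220],[-110,-220],[-110,170]])/1000
a,b=P-P.mean(0),L-L.mean(0); yaw=np.arctan2((b[:,0]*a[:,1]-b[:,1]*a[:,0]).sum(),(a*b).sum())
Rm=np.array([[np.cos(yaw),-np.sin(yaw)],[np.sin(yaw),np.cos(yaw)]]); t=P.mean(0)-Rm@L.mean(0)
print(P,'yaw',yaw,'t',t,'res',P-(L@Rm.T+t)); 
for n,l in dict(rest=(-.085,.035),knob=(0,.015)).items(): print(n,Rm@l+t)
E
```

```text
1.6 [[ 0.0072  1.     -0.0009  0.5192]
 [ 1.     -0.0072 -0.0004 -0.081 ]
 [-0.0004 -0.0009 -1.      0.3219]
 [ 0.      0.      0.      1.    ]] [[ 0.0001 -0.9558 -0.2939  0.0743]
 [ 1.      0.0004 -0.0012 -0.0013]
 [ 0.0013 -0.2939  0.9558 -0.1315]
 [ 0.      0.      0.      1.    ]] 302.8983506802753
[[ 0.6371  0.0776]
 [ 0.6607 -0.3107]
 [ 0.4781 -0.3209]
 [ 0.4545  0.0647]] yaw 0.0612280085247463 t [ 0.5735 -0.0963] res [[-0.0008 -0.0004]
 [-0.0012  0.0006]
 [ 0.0009  0.0018]
 [ 0.0011 -0.002 ]]
rest [ 0.4866 -0.0666]
knob [ 0.5726 -0.0813]
```

View pics/w1.png

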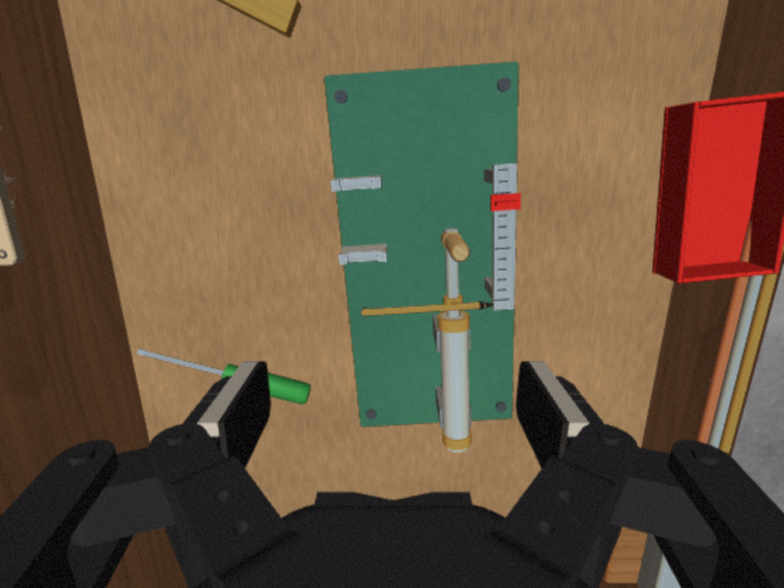

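Wrist view: rests at (356,184) and (363,254), knob top (458,252), pointer tip (492,305), red marker (505,202). Next I'll refine the gauge frame from this view and compare it with the top view.

```bash
python3 - <<'E'
from h import *
np.set_printoptions(precision=4,suppress=True)
w=dict(np.load('w1.npz')); T=w.pop('T'); W1=cloud(w,T); d=dict(np.load('top.npz')); W2=cloud(d)
for nm,W in(('wrist',W1),('top',W2)):
    q=W.reshape(-1,3); q=q[~np.isnan(q[:,0])]
    x,y,z=q.T
    def box(x0,x1,y0,y1,z0,z1): return q[(x>x0)&(x<x1)&(y>y0)&(y<y1)&(z>z0)&(z<z1)]
    for y0,y1 in((-.05,-.0),(-.125,-.085)):
        p=box(.455,.52,y0,y1,.04,.06); print(nm,'rest',len(p),p.mean(0),p.min(0),p.max(0),np.percentile(p[:,2],[10,50,90]))
    tube=box(.55,.61,-.30,-.18,.06,.09); 
    ys=np.linspace(-.29,-.18,6); 
    l=cv2.fitLine(tube[:,:2].astype(np.float32),cv2.DIST_HUBER,0,.01,.01).ravel(); print('tube',l,np.arctan2(-l[0]*np.sign(l[1]),abs(l[1])),tube[:,2].max())
    k=box(.55,.6,-.11,-.05,.115,.135); print('knobtop',len(k),k.mean(0))
    m=cv2.cvtColor((w if nm=='wrist' else d)['color'],cv2.COLOR_RGB2HSV); red=((m[...,0]<6)|(m[...,0]>174))&(m[...,1]>150)
    r=W[red]; r=r[(r[:,0]>.59)&(r[:,0]<.68)&(r[:,1]>-.1)&(r[:,1]<0)]; print('red',len(r),r.mean(0),r.min(0),r.max(0)); h=r[r[:,2]>.077]; print(' fin',h.mean(0) if len(h) else 0, h.min(0) if len(h) else 0,h.max(0) if len(h) else 0)
# plate corners from wrist on z=.012
px=np.array([[517,63],[511,417],[361,427],[326,78]])/1.4
M=T@w['tool_from_camera']; r=np.c_[(px[:,0]-w['cx'])/w['fx'],(px[:,1]-w['cy'])/w['fy'],np.ones(4)]@M[:3,:3].T
def onz(u,v,zz):
    r=M[:3,:3]@[(u/1.4-w['cx'])/w['fx'],(v/1.4-w['cy'])/w['fy'],1]; return M[:3,3]+r*(zz-M[2,3])/r[2]
P=np.array([onz(*p,.012)[:2] for p in px*1.4]); L=np.array([[75,170],[75,-220],[-110,-220],[-110,170]])/1000
a,b=P-P.mean(0),L-L.mean(0); yaw=np.arctan2((b[:,0]*a[:,1]-b[:,1]*a[:,0]).sum(),(a*b).sum())
Rm=np.array([[np.cos(yaw),-np.sin(yaw)],[np.sin(yaw),np.cos(yaw)]]); t=P.mean(0)-Rm@L.mean(0)
print('yaw',yaw,'t',t,'res',P-(L@Rm.T+t))
for n,l in dict(rest=(-.085,.035),knob=(0,.015)).items(): print(n,Rm@l+t)
print('pointer',onz(492,305,.082),'mark',onz(492,202,.082))
c=w['color'][95:235,225:385]; save('w1c.png',c,5)
E
```

```text
wrist rest 289 [ 0.4827 -0.0313  0.0469] [ 0.4599 -0.0373  0.0405] [ 0.5054 -0.0251  0.0531] [0.0441 0.0455 0.0512]
wrist rest 274 [ 0.4869 -0.1006  0.0467] [ 0.4645 -0.1071  0.0403] [ 0.5096 -0.0949  0.0525] [0.0436 0.0456 0.0512]
tube [ 0.0634 -0.998   0.5791 -0.2388] 0.06344159 0.08172160582351107
knobtop 160 [ 0.5705 -0.0803  0.1207]
red 234 [ 0.6166 -0.046   0.0749] [ 0.6041 -0.0536  0.0711] [ 0.6302 -0.039   0.0835]
 fin [ 0.6161 -0.0463  0.0813] [ 0.6068 -0.0481  0.0775] [ 0.6258 -0.0445  0.0835]
top rest 48 [ 0.4876 -0.0303  0.048 ] [ 0.4637 -0.0351  0.0421] [ 0.5083 -0.025   0.0555] [0.0438 0.0477 0.0524]
top rest 49 [ 0.4888 -0.101   0.0472] [ 0.4669 -0.1061  0.0408] [ 0.5114 -0.0955  0.0576] [0.0427 0.0472 0.0518]
tube [ 0.0603 -0.9982  0.5814 -0.2408] 0.060370877 0.0863655761376877
knobtop 20 [ 0.5737 -0.0805  0.1219]
red 33 [ 0.6177 -0.0469  0.0741] [ 0.6072 -0.0529  0.0655] [ 0.6291 -0.0405  0.0849]
 fin [ 0.6181 -0.047   0.0812] [ 0.6121 -0.0529  0.0771] [ 0.6272 -0.0454  0.0849]
yaw 0.060181693267246185 t [ 0.5721 -0.0965] res [[-0.0021 -0.0024]
 [-0.0024  0.0035]
 [ 0.0015  0.0016]
 [ 0.003  -0.0027]]
rest [ 0.4851 -0.0667]
knob [ 0.5712 -0.0815]
pointer [ 0.6091 -0.1399  0.082 ] mark [ 0.6032 -0.0456  0.082 ]
```

View pics/w1c.png

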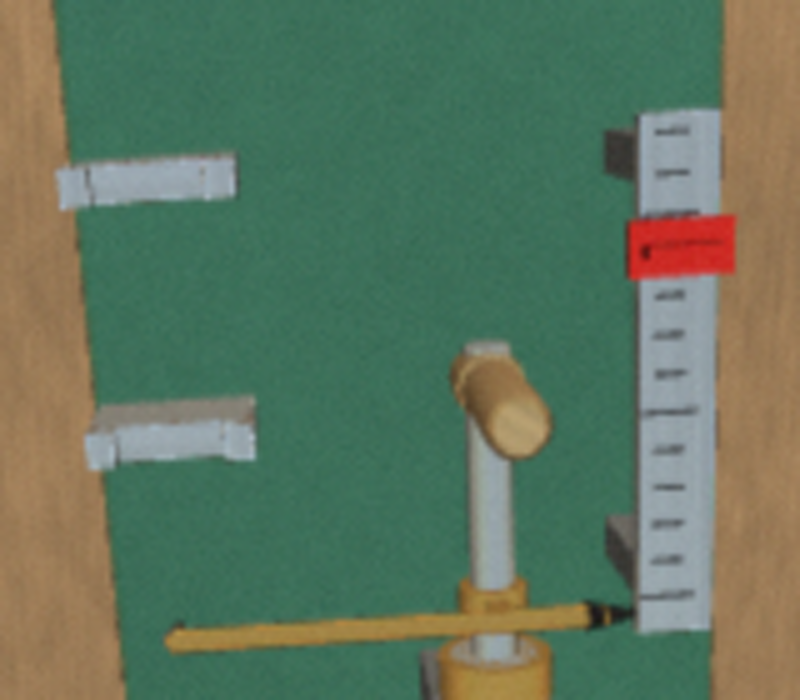

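The red marker's fin is the line at crop (645-720,248), the pointer tip is at (632,613), and the notches are clear. Gauge yaw is about 0.061 and the rest midpoint about (0.486,-0.066,0.0455). Next stop is above the middle brass bar.

>>> move_arm([
  {"delta_pos":[0.388,0.0737,0.12],"turn":[0,0,0.32],"fingers":0},
  {"delta_pos":[0.388,0.0737,0.12],"turn":[0,0,0.32],"fingers":0},
  {"delta_pos":[0.388,0.0737,0.12],"turn":[0,0,0.32],"fingers":0},
  {"delta_pos":[0.388,0.0737,0.12],"turn":[0,0,0.32],"fingers":0},
  {"delta_pos":[0.388,0.0737,0.12],"turn":[0,0,0.32],"fingers":0},
  {"delta_pos":[0.388,0.0737,0.12],"turn":[0,0,0.32],"fingers":0},
  {"delta_pos":[0.388,0.0737,0.12],"turn":[0,0,0.32],"fingers":0},
  {"delta_pos":[0.388,0.0737,0.12],"turn":[0,0,0.32],"fingers":0},
  {"delta_pos":[0.388,0.0737,0.12],"turn":[0,0,0.32],"fingers":0},
  {"delta_pos":[0.388,0.0737,0.12],"turn":[0,0,0.32],"fingers":0},
])

```text
clock: 2.9
position: [0.5967, 0.3055, 0.2028]
ee_rot: [0.813, 0.582, 0.0, 0.001]
ft_force: [0.5, -0.2, 0.1]
grip_width: 0.997
grasp_force: 0.0
```

```bash
python3 - <<'E'
from h import *
np.set_printoptions(precision=4,suppress=True)
o=get_obs(); T=pose(o); c=camera('wrist'); np.savez('w2.npz',T=T,**c); save('w2.png',c['color'],1.4)
W=cloud(c,T); hsv=cv2.cvtColor(c['color'],cv2.COLOR_RGB2HSV); H,S,V=[hsv[...,i].astype(int) for i in range(3)]
m=((W[...,2]>.009)&(W[...,2]<.02)&(H>15)&(H<32)&(S>110))
n,l,s,ce=cv2.connectedComponentsWithStats(m.astype(np.uint8))
print(T)
for i in range(1,n):
    if s[i,4]>150:
        p=W[l==i]; r=cv2.minAreaRect(p[:,:2].astype(np.float32)); print(ce[i]*1.4,s[i,4],'c',np.array(r[0]),np.array(r[1]),r[2],np.median(p[:,2]))
        print(' tool', (np.linalg.inv(T)@np.r_[r[0],np.median(p[:,2]),1])[:3])
E
```

```text
[[ 0.323   0.9464  0.0012  0.5967]
 [ 0.9464 -0.323  -0.001   0.3055]
 [-0.0005  0.0015 -1.      0.2028]
 [ 0.      0.      0.      1.    ]]
[521.1497 154.4275] 1169 c [0.7092 0.3458] [0.0158 0.0864] 65.7115478515625 0.00995376809318027
 tool [0.0745 0.0931 0.193 ]
[389.1859 252.3284] 2183 c [0.5923 0.3045] [0.1194 0.022 ] 71.48339080810547 0.013862596226660417
 tool [-0.0023 -0.0041  0.1889]
[277.1764 495.6157] 356 c [0.414  0.1226] [0.0289 0.0333] 62.271728515625 0.018365257918800032
 tool [-0.232  -0.1141  0.1844]
```

View pics/w2.png

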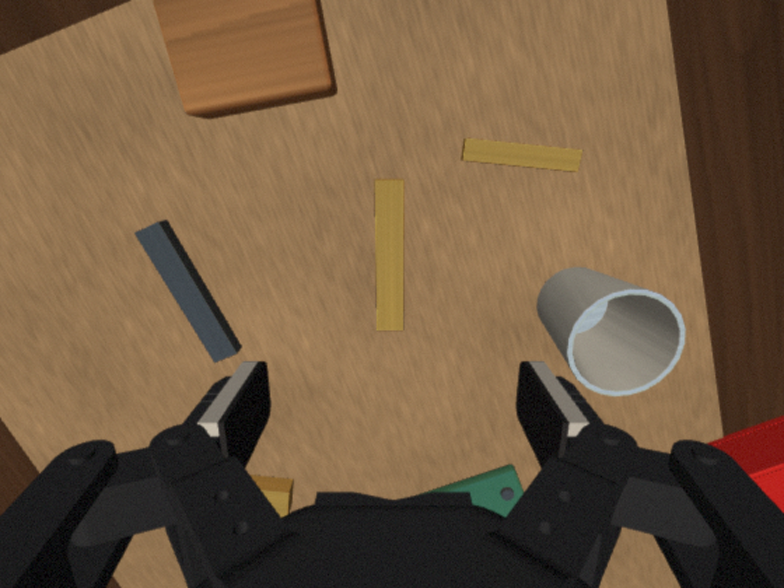

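The wrist crop confirms it: the middle bar at (390,252) measures 119.4x22.0x13.9 mm. The others are 86 mm at (521,154) and a larger one at the lower left. Grasping it now.

>>> move_arm([
  {"delta_pos":[-0.001,-0.003,0.06],"turn":[0,0,0],"fingers":0},
  {"delta_pos":[-0.001,-0.003,0.12],"turn":[0,0,0],"fingers":0},
  {"delta_pos":[-0.001,-0.003,0.165],"turn":[0,0,0],"fingers":0},
  {"delta_pos":[-0.001,-0.003,0.188],"turn":[0,0,0],"fingers":0},
  {"delta_pos":[-0.001,-0.003,0.188],"turn":[0,0,0],"fingers":0.4},
  {"delta_pos":[-0.001,-0.003,0.188],"turn":[0,0,0],"fingers":1},
  {"delta_pos":[-0.001,-0.003,0.188],"turn":[0,0,0],"fingers":1},
  {"delta_pos":[-0.001,-0.003,0.188],"turn":[0,0,0],"fingers":1},
  {"delta_pos":[-0.001,-0.003,0.188],"turn":[0,0,0],"fingers":1},
  {"delta_pos":[-0.001,-0.003,0.188],"turn":[0,0,0],"fingers":1},
], force=40)

```text
clock: 4.2
position: [0.5936, 0.3082, 0.0161]
ee_rot: [0.813, 0.583, 0.001, 0.0]
ft_force: [-0.1, -1.2, 6.7]
grip_width: 0.241
grasp_force: 39.9
```

>>> move_arm([
  {"delta_pos":[0,0,-0.05],"turn":[0,0,0],"fingers":1},
  {"delta_pos":[0,0,-0.1],"turn":[0,0,0],"fingers":1},
  {"delta_pos":[-0.03,0.002,-0.144],"turn":[0,0,0],"fingers":1},
  {"delta_pos":[-0.08,0.004,-0.144],"turn":[0,0,-0.1],"fingers":1},
  {"delta_pos":[-0.135,0.006,-0.144],"turn":[0,0,-0.2],"fingers":1},
  {"delta_pos":[-0.19,0.009,-0.144],"turn":[0,0,-0.3],"fingers":1},
  {"delta_pos":[-0.245,0.012,-0.144],"turn":[0,0,-0.388],"fingers":1},
  {"delta_pos":[-0.3,0.014,-0.144],"turn":[0,0,-0.388],"fingers":1},
  {"delta_pos":[-0.35,0.016,-0.144],"turn":[0,0,-0.388],"fingers":1},
  {"delta_pos":[-0.38,0.018,-0.144],"turn":[0,0,-0.388],"fingers":1},
  {"delta_pos":[-0.389,0.018,-0.144],"turn":[0,0,-0.388],"fingers":1},
  {"delta_pos":[-0.389,0.018,-0.144],"turn":[0,0,-0.388],"fingers":1},
])

```text
clock: 5.7
position: [0.4851, -0.0664, 0.1585]
ee_rot: [0.685, 0.729, 0.0, 0.0]
ft_force: [0.2, 0.1, -3.0]
grip_width: 0.242
grasp_force: 40.4
```

```bash
python3 - <<'E'
from h import *
np.set_printoptions(precision=4,suppress=True)
o=get_obs(); T=pose(o); c=camera('wrist'); np.savez('w3.npz',T=T,**c); save('w3.png',c['color'],1.4)
print(o['clock'],T,o['grip_width'],'yaw',np.arctan2(T[1,0],T[0,0]))
W=cloud(c,T); hsv=cv2.cvtColor(c['color'],cv2.COLOR_RGB2HSV); H,S,V=[hsv[...,i].astype(int) for i in range(3)]
Tl=W@T[:3,:3]-T[:3,3]@T[:3,:3]
m=(W[...,2]>.12)&(H>15)&(H<32)&(S>110)&(abs(Tl[...,1])<.03)
p=Tl[m]; print('bar in tool',p.min(0),p.max(0),np.median(p,0))
q=W.reshape(-1,3); x,y,z=q.T
for y0,y1 in((-.05,-.0),(-.125,-.085)):
    p=q[(x>.455)&(x<.52)&(y>y0)&(y<y1)&(z>.04)&(z<.06)]; 
    if len(p)>10: print('rest',len(p),p.min(0),p.max(0),(p.min(0)+p.max(0))/2)
E
```

```text
5.7 [[-0.0617  0.9981  0.0004  0.4851]
 [ 0.9981  0.0617 -0.0003 -0.0664]
 [-0.0003  0.0004 -1.      0.1585]
 [ 0.      0.      0.      1.    ]] 0.24194538119574957 yaw 1.63249078495497
bar in tool [-0.0539 -0.0296 -0.0753] [0.0567 0.0096 0.0135] [ 0.0113 -0.0017  0.0023]
rest 129 [ 0.4602 -0.0374  0.0403] [ 0.5059 -0.0251  0.0523] [ 0.4831 -0.0312  0.0463]
rest 87 [ 0.4641 -0.1036  0.0402] [ 0.5101 -0.0946  0.0524] [ 0.4871 -0.0991  0.0463]
```

View pics/w3.png

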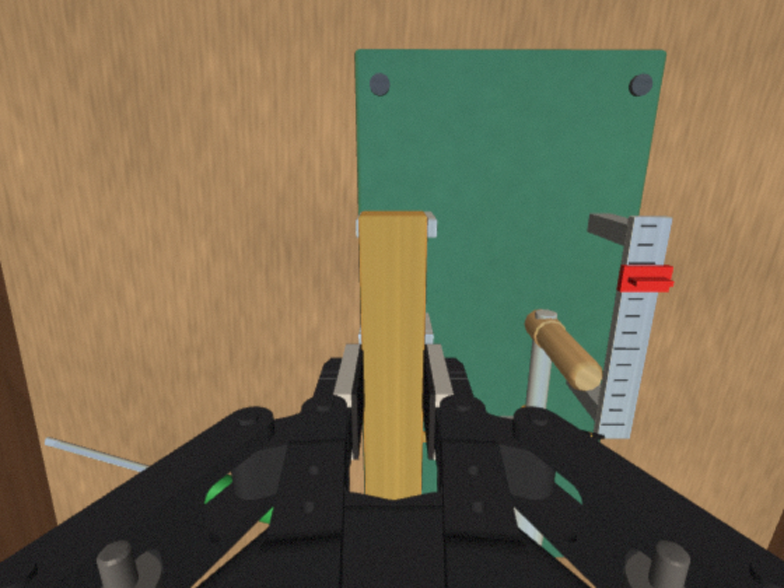

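The bar is held squarely and its far end (394,215) is over the notch (396,225), about 1.5 mm to the left of centre. I'll correct that and lower it.

>>> move_arm([
  {"delta_pos":[0.004,0.0015,0.04],"turn":[0,0,0],"fingers":1},
  {"delta_pos":[0.004,0.0015,0.07],"turn":[0,0,0],"fingers":1},
  {"delta_pos":[0.004,0.0015,0.085],"turn":[0,0,0],"fingers":1},
  {"delta_pos":[0.004,0.0015,0.092],"turn":[0,0,0],"fingers":1},
  {"delta_pos":[0.004,0.0015,0.096],"turn":[0,0,0],"fingers":1},
  {"delta_pos":[0.004,0.0015,0.096],"turn":[0,0,0],"fingers":1},
])

```text
clock: 6.5
position: [0.4867, -0.0625, 0.0628]
ee_rot: [0.685, 0.729, 0.0, 0.0]
ft_force: [-0.3, 0.3, -1.8]
grip_width: 0.242
grasp_force: 40.3
```

```bash
python3 - <<'E'
from h import *
np.set_printoptions(precision=4,suppress=True)
o=get_obs(); T=pose(o); c=camera('wrist'); save('w4.png',c['color'][100:360,180:400],2.5)
print(o['position'],o['ft_force'],c['cx'],c['cy'])
W=cloud(c,T); W2=W.reshape(-1,3); print(np.nanmedian(W[int(240/1.4)-3:int(240/1.4)+4,275:288].reshape(-1,3),0))
E
```

```text
[ 0.4867 -0.0625  0.0628] [-0.263   0.2696 -1.7927] 280.50442821290926 204.40761972036717
[ 0.4825 -0.0138  0.0605]
```

View pics/w4.png

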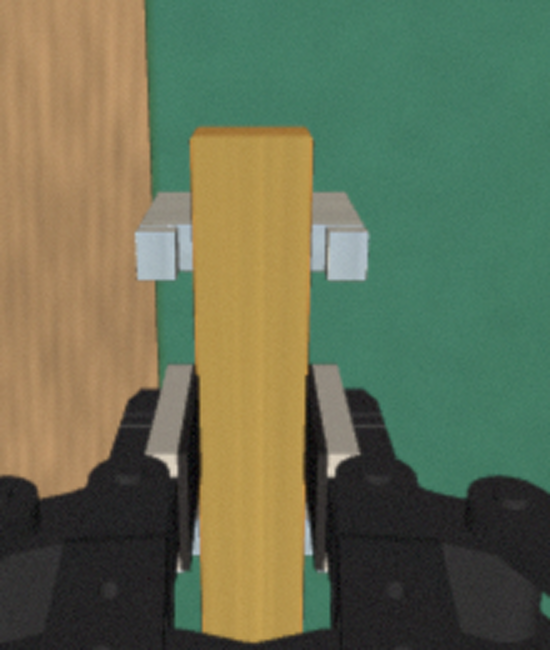

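The bar is centred between the lips (16 px gap each side) and about 1 mm above the floors. Lowering and releasing.

>>> move_arm([
  {"delta_pos":[0,0,0.0015],"turn":[0,0,0],"fingers":1},
  {"delta_pos":[0,0,0.0015],"turn":[0,0,0],"fingers":1},
  {"delta_pos":[0,0,0.0015],"turn":[0,0,0],"fingers":0},
  {"delta_pos":[0,0,0.0015],"turn":[0,0,0],"fingers":0},
  {"delta_pos":[0,0,0.0015],"turn":[0,0,0],"fingers":0},
  {"delta_pos":[0,0,0.0015],"turn":[0,0,0],"fingers":0},
  {"delta_pos":[0,0,0.0015],"turn":[0,0,0],"fingers":0},
  {"delta_pos":[0,0,-0.04],"turn":[0,0,0],"fingers":0},
  {"delta_pos":[0,0,-0.09],"turn":[0,0,0],"fingers":0},
  {"delta_pos":[0,0,-0.14],"turn":[0,0,0],"fingers":0},
  {"delta_pos":[0,0,-0.14],"turn":[0,0,0],"fingers":0},
])

```text
clock: 7.92
position: [0.4883, -0.0625, 0.2059]
ee_rot: [0.685, 0.729, 0.001, 0.003]
ft_force: [0.7, 0.3, -2.0]
grip_width: 1.002
grasp_force: 0.0
```

```bash
python3 - <<'E'
from h import *
np.set_printoptions(precision=4,suppress=True)
o=get_obs(); T=pose(o); c=camera('wrist'); np.savez('w5.npz',T=T,**c); save('w5.png',c['color'],1.4)
print(o['clock'],o['position'])
W=cloud(c,T); hsv=cv2.cvtColor(c['color'],cv2.COLOR_RGB2HSV); H,S,V=[hsv[...,i].astype(int) for i in range(3)]
g=lambda m:W[m&~np.isnan(W[...,0])]
x,y,z=[W[...,i] for i in range(3)]
p=g((z>.052)&(z<.068)&(H>15)&(H<32)&(S>110)&(x<.53)); r=cv2.minAreaRect(p[:,:2].astype(np.float32)); print('bar',r,np.percentile(p[:,2],[2,50,98]))
a=p[p[:,1]<-.09]; b=p[p[:,1]>-.05]; print(np.median(a,0),np.median(b,0))
k=g((z>.114)&(z<.13)&(x>.55)&(x<.6)&(y<-.05)&(y>-.12)); print('knob',len(k),k.mean(0))
Tl=np.linalg.inv(T); print('tool',Tl@np.r_[k.mean(0),1], 'rest',Tl@[.486,-.066,.045,1])
E
```

```text
7.925 [ 0.4883 -0.0625  0.2059]
bar ((0.4849885106086731, -0.06592761725187302), (0.02175525575876236, 0.11904828995466232), 3.670767307281494) [0.0574 0.0588 0.0602]
[ 0.4875 -0.107   0.0588] [ 0.4827 -0.0276  0.0588]
knob 340 [ 0.5697 -0.0795  0.1203]
tool [-0.0218  0.0796  0.0862  1.    ] rest [-0.0029 -0.0035  0.1609  1.    ]
```

View pics/w5.png

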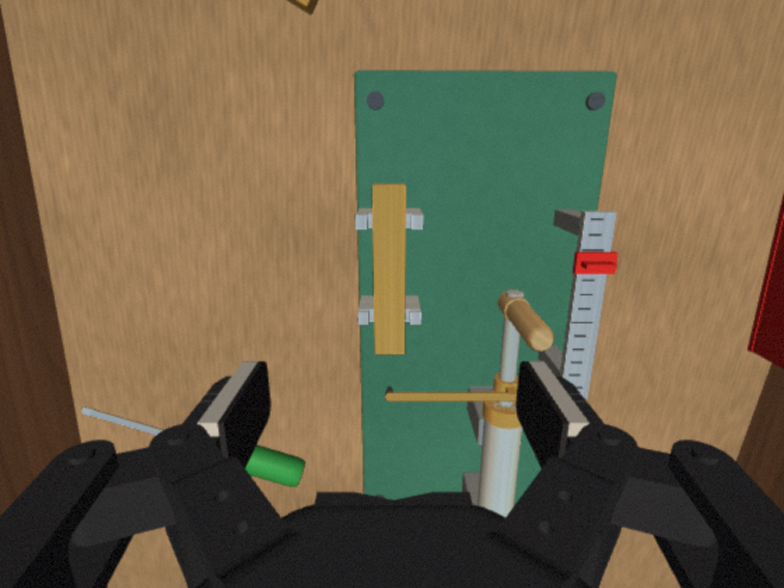

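The bar lies level in both notches (top 58.8 mm at both ends, centre (0.485,-0.066)). The knob top is at (538,335). Going to the knob next.

>>> move_arm([
  {"delta_pos":[-0.012,0.045,0],"turn":[0,0,0],"fingers":0},
  {"delta_pos":[-0.022,0.08,0.01],"turn":[0,0,0],"fingers":0},
  {"delta_pos":[-0.022,0.08,0.05],"turn":[0,0,0],"fingers":0},
  {"delta_pos":[-0.022,0.08,0.09],"turn":[0,0,0],"fingers":0},
  {"delta_pos":[-0.022,0.08,0.107],"turn":[0,0,0],"fingers":0},
  {"delta_pos":[-0.022,0.08,0.107],"turn":[0,0,0],"fingers":0.5},
  {"delta_pos":[-0.022,0.08,0.107],"turn":[0,0,0],"fingers":1},
  {"delta_pos":[-0.022,0.08,0.107],"turn":[0,0,0],"fingers":1},
  {"delta_pos":[-0.022,0.08,0.107],"turn":[0,0,0],"fingers":1},
  {"delta_pos":[-0.022,0.08,0.107],"turn":[0,0,0],"fingers":1},
  {"delta_pos":[-0.022,0.08,0.107],"turn":[0,0,0],"fingers":1},
], force=40)

```text
clock: 9.35
position: [0.5726, -0.0794, 0.0974]
ee_rot: [0.685, 0.729, 0.004, 0.004]
ft_force: [23.1, 0.7, -11.6]
grip_width: 0.175
grasp_force: 41.5
```

```bash
python3 - <<'E'
from h import *
np.set_printoptions(precision=4,suppress=True)
o=get_obs(); T=pose(o); c=camera('wrist'); np.savez('w6.npz',T=T,**c); save('w6.png',c['color'],1.4)
print(o['clock'],o['position'],o['ft_force'],o['grip_width'],'yaw',np.arctan2(T[1,0],T[0,0]))
# gauge-y difference mark-pointer, from w1 (pixels from the enlarged crop)
w=dict(np.load('w1.npz')); T1=w.pop('T'); M=T1@w['tool_from_camera']; gy=np.array([-np.sin(.0615),np.cos(.0615)])
def onz(u,v,z=.082):
    r=M[:3,:3]@[(u-w['cx'])/w['fx'],(v-w['cy'])/w['fy'],1]; return (M[:3,3]+r*(z-M[2,3])/r[2])[:2]
p=onz(225+632/5,95+613/5); m=onz(225+645/5,95+248/5); print(p,m,'pull',(m-p)@gy)
E
```

```text
9.35 [ 0.5726 -0.0794  0.0974] [ 23.067    0.6769 -11.6252] 0.1754622946351317 yaw 1.6329107590941656
[ 0.609  -0.1396] [ 0.6064 -0.046 ] pull 0.09356653437908236
```

The grip is solid, but there is a 23 N side load. I'll relieve it by about 4.5 mm, then pull most of the estimated 93 mm.

>>> move_arm([
  {"delta_pos":[0,0.0025,0],"turn":[0,0,0],"fingers":1},
  {"delta_pos":[0,0.0045,0],"turn":[0,0,0],"fingers":1},
  {"delta_pos":[0.01,0.0045,0],"turn":[0,0,0],"fingers":1},
  {"delta_pos":[0.022,0.0045,0],"turn":[0,0,0],"fingers":1},
  {"delta_pos":[0.034,0.0045,0],"turn":[0,0,0],"fingers":1},
  {"delta_pos":[0.046,0.0045,0],"turn":[0,0,0],"fingers":1},
  {"delta_pos":[0.058,0.0045,0],"turn":[0,0,0],"fingers":1},
  {"delta_pos":[0.07,0.0045,0],"turn":[0,0,0],"fingers":1},
  {"delta_pos":[0.079,0.0045,0],"turn":[0,0,0],"fingers":1},
  {"delta_pos":[0.084,0.0045,0],"turn":[0,0,0],"fingers":1},
  {"delta_pos":[0.085,0.0045,0],"turn":[0,0,0],"fingers":1},
  {"delta_pos":[0.085,0.0045,0],"turn":[0,0,0],"fingers":1},
])

```text
clock: 10.9
position: [0.5678, 0.0036, 0.0972]
ee_rot: [0.686, 0.728, -0.0, 0.002]
ft_force: [-1.8, -6.3, 12.2]
grip_width: 0.174
grasp_force: 42.0
```

```bash
python3 - <<'E'
from h import *
np.set_printoptions(precision=4,suppress=True)
o=get_obs(); T=pose(o); c=camera('wrist'); np.savez('w7.npz',T=T,**c)
s=camera('scene'); np.savez('s7.npz',**s); t=camera('top'); np.savez('t7.npz',**t)
print(o['clock'],o['position'],o['ft_force'])
a=cv2.resize(c['color'][60:400,60:540],(560,400)); 
b=cv2.resize(s['color'][195:265,250:325],(428,400)); 
b=cv2.resize(t['color'][165:245,240:380],None,fx=1.7,fy=1.7); b2=cv2.resize(s['color'][200:260,250:320],(238,204))
im=np.zeros((400,800,3),np.uint8); im[:,:560]=a; im[:136,560:798]=b; im[140:344,560:798]=b2
save('mix7.png',im)
E
```

```text
10.9 [0.5678 0.0036 0.0972] [-1.8385 -6.3184 12.2143]
```

View pics/mix7.png

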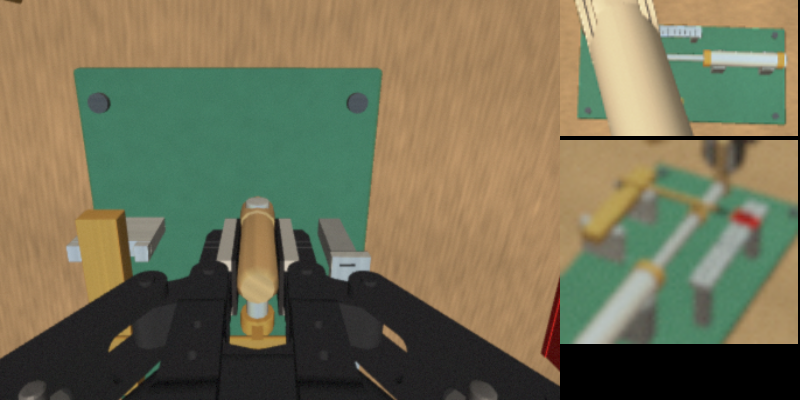

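Wrist view in the mix: knob pinched at (258,245), cross arm end near (125,343). The scene inset shows the pointer just short of the red marker at (745,215). That was my 10th picture, so the rest will be measured by code from depth and colour.

```bash
python3 - <<'E'
from h import *
np.set_printoptions(precision=4,suppress=True,linewidth=200)
ya=.0615; A=np.array([[np.cos(ya),np.sin(ya)],[-np.sin(ya),np.cos(ya)]]); t=np.array([.4855,-.066])-A.T@[-.085,.035]
def gauge(W): return np.dstack([(W[...,:2]-t)@A.T,W[...,2]])
for n in('w1','w5','w7'):
    c=dict(np.load(n+'.npz')); T=c.pop('T'); G=gauge(cloud(c,T)); h=cv2.cvtColor(c['color'],cv2.COLOR_RGB2HSV).astype(int); H,S=h[...,0],h[...,1]
    x,y,z=[G[...,i] for i in range(3)]
    arm=(z>.07)&(z<.095)&(H>12)&(H<32)&(S>100)&(x<-.02)&(x>-.12)&(y>-.08)&(y<.1)
    p=G[arm]; print(n,'arm',len(p),np.median(p,0) if len(p) else '',p.min(0) if len(p) else '',p.max(0) if len(p) else '')
    red=((H<6)|(H>174))&(S>150)&(abs(x-.045)<.03)&(y>-.05)&(y<.12); r=G[red]; f=r[r[:,2]>.0785]
    if len(r): print('  red',(r.min(0)+r.max(0))/2,'fin',len(f),np.median(f,0) if len(f) else '')
    b=G[(z>.052)&(z<.068)&(H>15)&(H<32)&(S>110)&(x<-.06)]; print('  bar',np.median(b,0),np.percentile(b[:,2],[5,95]))
for n in('scene','s7'):
    c=dict(np.load(n+'.npz')); G=gauge(cloud(c)); col=c['color']; h=cv2.cvtColor(col,cv2.COLOR_RGB2HSV).astype(int); H,S=h[...,0],h[...,1]
    x,y,z=[G[...,i] for i in range(3)]; red=((H<8)|(H>172))&(S>130)&(abs(x-.045)<.035)&(y>-.05)&(y<.12)
    r=G[red]; f=r[r[:,2]>.077]; v,u=np.where(red); print(n,'red',len(r),(r.min(0)+r.max(0))/2,'fin',len(f),np.median(f,0) if len(f) else '',u.min(),u.max(),v.min(),v.max())
    C=-c['R'].T@c['t']; Cg=np.r_[A@(C[:2]-t),C[2]]
    vv,uu=np.mgrid[:420,:560]; ray=np.dstack([(uu-c['cx'])/c['fx'],(vv-c['cy'])/c['fy'],np.ones_like(uu,float)])@c['R']
    ray=np.dstack([ray[...,:2]@A.T,ray[...,2]]); Pz=Cg+ray*((.082-Cg[2])/ray[...,2])[...,None]
    arm=(z>.074)&(z<.092)&(H>12)&(H<32)&(S>90)&(x<.03)&(x>-.11)&(y>-.07)&(y<.1)&(abs(x)>.015); p=G[arm]; q=Pz[arm]
    print('  arm',len(p),np.median(p,0) if len(p) else '', np.median(q,0) if len(p) else ''); 
    print('  red on z82', np.median(Pz[red&(z>.077)],0) if len(f) else '')
    dk=(col.max(-1)<75)&(Pz[...,0]>.01)&(Pz[...,0]<.05)&(Pz[...,1]>-.06)&(Pz[...,1]<.06)&(z>.07)&(z<.095)
    print('  dark tip',dk.sum(),Pz[dk].mean(0) if dk.any() else '')
E
```

```text
w1 arm 232 [-0.0533 -0.0443  0.0842] [-0.0879 -0.0478  0.0779] [-0.02   -0.042   0.0872]
  red [0.0474 0.0466 0.0773] fin 45 [0.0466 0.0466 0.0816]
  return _methods._mean(a, axis=axis, dtype=dtype,
  ret = um.true_divide(
Traceback (most recent call last):
IndexError: index -1 is out of bounds for axis 0 with size 0
```

```bash
cat > m.py <<'E'
from h import *
np.set_printoptions(precision=4,suppress=True,linewidth=200)
ya=.0615; A=np.array([[np.cos(ya),np.sin(ya)],[-np.sin(ya),np.cos(ya)]]); t=np.array([.4855,-.066])-A.T@[-.085,.035]
def st(n,p): print('  ',n,len(p),np.median(p,0) if len(p) else '',p[:,1].min() if len(p) else '',p[:,1].max() if len(p) else '')
def run(n,c):
    T=c.pop('T',None); W=cloud(c,T); G=np.dstack([(W[...,:2]-t)@A.T,W[...,2]]); col=c['color']
    h=cv2.cvtColor(col,cv2.COLOR_RGB2HSV).astype(int); H,S=h[...,0],h[...,1]; x,y,z=[G[...,i] for i in range(3)]
    print(n); red=((H<8)|(H>172))&(S>130)&(abs(x-.045)<.035)&(y>-.05)&(y<.12); br=(H>12)&(H<32)&(S>90)
    st('red',G[red]); st('fin',G[red&(z>.0785)])
    st('arm-',G[br&(z>.074)&(z<.092)&(x<-.02)&(x>-.11)&(y>-.08)&(y<.09)]); st('arm+',G[br&(z>.074)&(z<.092)&(x>.014)&(x<.04)&(y>-.08)&(y<.09)])
    st('tip',G[(col.max(-1)<75)&(z>.072)&(z<.092)&(x>.015)&(x<.045)&(y>-.08)&(y<.09)])
    st('bar',G[br&(z>.052)&(z<.066)&(x<-.06)])
    return G,red
E
python3 - <<'E'
from m import *
for n in('w1','w5','w7','scene','s7','top'): run(n,dict(np.load(n+'.npz')))
E
```

```text
w1
   red 251 [0.0466 0.0476 0.0735] 0.03964969785925803 0.05359718673103042
   fin 45 [0.0466 0.0466 0.0816] 0.04504221846536219 0.04799167365277653
   arm- 239 [-0.0528 -0.0443  0.0842] -0.04781851199735422 -0.04189028682652967
   arm+ 36 [ 0.0187 -0.0446  0.0842] -0.04820094288091122 -0.042526829566265884
   tip 30 [ 0.026  -0.0445  0.0836] -0.04801951939579395 -0.04155546175370538
   bar 0   
w5
   red 486 [0.046  0.0479 0.0734] 0.039418897759062724 0.05369993198824742
   fin 90 [0.0465 0.0471 0.0816] 0.045380469667175696 0.04820710328388612
   arm- 495 [-0.0539 -0.0438  0.084 ] -0.04790573536619729 -0.041519041224943265
   arm+ 0   
   tip 0   
   bar 2751 [-0.0852  0.0416  0.0588] -0.02441746806602927 0.09460861749601242
w7
   red 0   
   fin 0   
   arm- 97 [-0.0709  0.04    0.0837] 0.03527730232035457 0.04173305215953719
   arm+ 1 [0.014  0.0396 0.08  ] 0.03963584173483382 0.03963584173483382
   tip 0   
   bar 2600 [-0.0843  0.0745  0.0588] -0.024283519782350733 0.09534960844817425
scene
   red 20 [0.0495 0.0418 0.0726] 0.03667030993094671 0.06609700962799105
   fin 1 [0.051
[... 445 characters left out ...]
15
   arm- 30 [-0.0604  0.0338  0.0829] 0.030604995841254604 0.03804511414424664
   arm+ 3 [0.0164 0.0315 0.0822] 0.0303489495138043 0.032231141545432294
   tip 0   
   bar 326 [-0.0994  0.0561  0.0581] -0.6189231231323818 1.32638919170198
top
   red 41 [0.0493 0.0467 0.0739] 0.04008357073109044 0.05304664918055308
   fin 6 [0.0521 0.0468 0.0821] 0.040322214685232685 0.04694629559380428
   arm- 42 [-0.0524 -0.0455  0.0842] -0.04760987900203593 -0.04323590428271246
   arm+ 10 [ 0.0191 -0.0458  0.0861] -0.06536154820694898 -0.04269679572652577
   tip 4 [ 0.029  -0.0444  0.0855] -0.0461854897287764 -0.042754050625018754
   bar 37 [-0.3077 -0.5599  0.0589] -0.5775215592518416 -0.5542148399332313
```

Depth estimates put the pointer-to-mark distance at about 91.5 mm. The rod has travelled 83.1 mm by both TCP and scene, so about 8.7 mm is left.

>>> move_arm([
  {"delta_pos":[0.003,0,0],"turn":[0,0,0],"fingers":1},
  {"delta_pos":[0.006,0,0],"turn":[0,0,0],"fingers":1},
  {"delta_pos":[0.0088,0,0],"turn":[0,0,0],"fingers":1},
  {"delta_pos":[0.0088,0,0],"turn":[0,0,0],"fingers":1},
  {"delta_pos":[0.0088,0,0],"turn":[0,0,0],"fingers":1},
  {"delta_pos":[0.0088,0,0],"turn":[0,0,0],"fingers":1},
  {"delta_pos":[0.0088,0,0],"turn":[0,0,0],"fingers":1},
  {"delta_pos":[0.0088,0,0],"turn":[0,0,0],"fingers":1},
])

```text
clock: 12.05
position: [0.5673, 0.0122, 0.0972]
ee_rot: [0.686, 0.728, -0.0, 0.002]
ft_force: [-0.8, -7.2, 11.7]
grip_width: 0.174
grasp_force: 42.0
```

```bash
python3 - <<'E'
from m import *
o=get_obs(); print(o['clock'],o['position'],o['ft_force'],o['grasp_force'],'gy travel',(A@(o['position'][:2]-[.5726,-.0794]))[1])
c=camera('wrist'); c['T']=pose(o); run('w8',c)
s=camera('scene'); run('s8',s)
# project candidates into the scene view: pointer arm line and fin, compare in pixels
w=cv2.cvtColor(s['color'],cv2.COLOR_RGB2HSV).astype(int)
def px(g):
    P=np.r_[A.T@g[:2]+t,g[2]]; q=s['R']@P+s['t']; return np.array([s['fx']*q[0]/q[2]+s['cx'],s['fy']*q[1]/q[2]+s['cy']])
f=px([.038,.0466,.080]); print('fin expected px',f,'per mm y',(px([.038,.0566,.08])-f)/10,'per mm x',(px([.048,.0466,.08])-f)/10)
u,v=np.round(f).astype(int); b=s['color'][v-9:v+8,u-14:u+12]
print('R-max(G,B)'); print((b[...,0].astype(int)-b[...,1:].max(-1))); print('V'); print(b.max(-1))
E
```

```text
12.05 [0.5673 0.0122 0.0972] [-0.7518 -7.1527 11.669 ] 42.04316863557324 gy travel 0.09173327509179391
w8
   red 3 [0.0638 0.1187 0.1748] 0.11797518794053606 0.11991494238046249
   fin 3 [0.0638 0.1187 0.1748] 0.11797518794053606 0.11991494238046249
   arm- 96 [-0.071   0.0484  0.0834] 0.04305782486393265 0.05012409553238845
   arm+ 0   
   tip 0   
   bar 2112 [-0.0845  0.0786  0.0588] -0.02448223904218972 0.09550890356274899
s8
   red 19 [0.0498 0.0425 0.0733] 0.03739622355800353 0.057424175400507566
   fin 1 [0.0515 0.041  0.0793] 0.040968378591525266 0.040968378591525266
   arm- 30 [-0.0606  0.0431  0.0827] 0.037549543287622944 0.04841959694750109
   arm+ 2 [0.0166 0.0417 0.083 ] 0.04068309818020485 0.04279232304839131
   tip 0   
   bar 312 [-0.0975  0.054   0.058 ] -0.6189694166075497 1.3300017976726166
fin expected px [301.9807 219.7334] per mm y [ 0.1253 -0.1646] per mm x [0.2766 0.0852]
R-max(G,B)
[[-52 -52 -44 -38 -27 -19 -10   1   6   7   9  17  25  28  28  28  28  30  28  29  28  29  29  28  29  27]
 [-57 -54 -53 -55 -53 -44 -33 -20  -9  -5   3  13  20  24  24  26  28  28
[... 2761 characters left out ...]
 118 137 147 145 152 151 156 166 169 162 142 134 135 133]
 [162 174 166 148 129 113 124 132 136 134 134 124 137 155 155 151 141 143 151 171 167 142 131 136 135 137]
 [174 169 159 131 116 115 127 134 136 133 135 127 137 158 162 159 157 154 163 173 158 121 128 137 131 136]
 [174 156 139 130 127 128 133 136 132 131 133 141 140 154 157 159 161 162 170 169 146 117 133 136 139 137]
 [164 146 132 126 131 133 133 132 136 133 143 154 164 165 153 152 159 156 160 147 115 119 134 137 140 138]
 [148 134 131 130 138 136 133 136 136 137 147 165 169 172 165 168 162 145 127 110  93 120 135 136 138 139]
 [134 129 131 132 136 133 133 130 135 144 160 170 167 168 169 173 168 134 109  93  98 119 140 140 139 135]]
```

Every estimate puts the pointer within about 2 mm of the mark. The grip reads 42 N, the rod is still, and the bar is level at 58.8 mm. Handing in.

```bash
python3 -c "
from workcell import hand_in
print(hand_in())"
```

```text
the job is handed in; nothing more can be done
None
```

I handed the job in at about 12 s of 48: the brass bar lies flat in both rests, and the arm is holding the knob at 42 N. By measurement the pointer is within about 2 mm of the red mark (4 mm allowed); the judge's verdict was not shown.

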